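Unsnap and push open the compressor's air-filter lid

TASK

On the air-filter box on the bench, press the steel snap tab all the way down so that it no longer blocks the lid, then push the dark lid along its rails, off its seat and past the tab, until it lies flat and entirely on the landing deck at the other end of the box and the filter is fully open to view. Only press and push: do not lift or tip the lid. Leave the jar, can, wood offcut and screwdriver where they are.

Things in the scene. Friction and masses are not known exactly. Their poses are not given: they have to be found in the camera images.
- filter_box: Grey metal filter box bolted to the bench, 271 mm long (its x, -125 to +146) and 116 mm wide (its y); a 22 mm air stub sticks out low at its -x end. Origin on the bench, z up; its +x is the way the lid slides open. Along x: lid seat -125 to -15, tab slot -15 to +3, landing deck +3 to +141, end lip to +146. Rails on both long sides, tops 56 mm above the bench, guide the lid with 2 to 3 mm play.
- seat (a point): Centre of the lid's seat, an aluminium frame round the paper filter, at x -65, y 0 mm of the box and 50 mm above the bench. Axes as the box.
- deck (a point): Point on the flat aluminium landing deck at x +72, y 0 mm of the box and 49 mm above the bench (1 mm below the seat). Axes as the box. With its centre here the lid is wholly on the deck, about 19 mm short of the end lip, which stands 7 mm above the deck and stops the lid.
- lid: Loose dark grey plastic lid: plate 100 (x) x 96 (y) x 12 mm, about 0.15 kg, with one upright rib across the middle of its top, 10 mm thick (x), 60 long (y), its top 27 mm above the lid's underside. Origin at the centre of its underside, axes as the box. It starts on the seat (centre x -65 mm, y 0 of the box) and slides to the box's +x under 1 to 2 N once the tab is down.
- tab (a joint): How far the snap tab is pressed down, m: 0 to 0.001 at the start (up, standing 7 mm above the seat across the lid's path), 0.009 when fully in (top 2 mm below the seat). It moves straight down against about 5 N of friction and stays where it is left; no spring brings it back.
- tab_pad (a point): Centre of the top of the tab's press pad, a 34 x 34 mm steel plate 8 mm thick which sticks out from the box's +y long side, centred at x -6 mm, y +85 mm of the box, its top about 57 mm above the bench when up and 48 mm when fully in; free space beneath it. It moves with the tab.
- jar: Glass jar with steel cap, 60 mm across, 85 mm tall, upright on the bench; bystander. Origin at the centre of its underside.
- can: Steel can with paper label, 62 mm across, 90 mm tall, upright on the bench; bystander. Origin at the centre of its underside.
- offcut: Wood offcut 50 x 45 mm, 70 mm tall, on the bench; bystander. Origin at the centre of its underside.
- screwdriver: Screwdriver 190 mm long with a yellow handle, lying on the bench along its own x; bystander. Origin on the bench below it.
Not all that is in view belongs to the job. What is meant by the lid is not orange or red, and is the larger of those in its own colour.

How it is judged:
By the outcome, as a careful person would: the job done as asked, in the order asked, and still so for the second after the job is handed in, with the robot touching nothing.
It also fails if it takes over 45 s, if anything falls off the work surface, if the arm or the gripper's body presses on something with over 40 N, if the wrist force passes 120 N, or if a joint passes its speed limit or range.

ROBOT

A 6-joint arm with a two-finger parallel gripper is mounted at the origin on the work surface. World frame = base frame: x ahead of the robot, y to its left, z up, the work surface at z = 0. Lengths are in mm, angles in rad, forces in N, time in s.
With the tool pointing down it reaches from about 275 to 750 mm from the base axis. Payload 10.2 kg.
Tool frame: the origin (TCP) lies midway between the tips of the shut fingers; the grasp point (between the pads) lies 19 mm behind it; z points along the fingers, y is the line along which they close (so a half turn about z gives the same grasp; the last joint's range is limited). The gripper opens to 85 mm and grips with 20 to 120 N. Pads are 22 mm wide; open, the fingers measure 114 mm over their backs; the gripper's body (76 mm by 85 mm) begins 54 mm behind the grasp point. The pads swing forward as they close: fully open they stand 13 mm farther back than shut.
Start: joints at [-0.223, 0.313, 1.498, -0, 1.331, -0.223], TCP at [525.006, -0.013, 231.294] pointing down, gripper open.
Joint ranges: [-2.94, 2.94], [-0.97, 2.17], [0.19, 2.56], [-1.23, 4.37], [0.02, 3.11], [-2.88, 2.88]. Speed limits (rad/s): [2.39, 2.39, 3.01, 3.14, 3.14, 3.14].

INTERFACE

Orientations are given as a unit quaternion [w, x, y, z].
In Python, from rig import sense, capture, finish_job, find_in, place_of gives the robot as it stands. The module is installed in compiled form; this text tells all that it offers.
- The arm moves only by the shell command python3 -m jog 'ROWS' [FORCE]. ROWS is JSON, a list of rows, each an object of numbers: "tx", "ty", "tz": the shift along the tool's x, y, z in mm; "ax", "ay", "az": the turn, a rotation vector about the tool's x, y, z in rad; "jaw": the closure, from -1 (fully open) to 1 (shut), so that 0 is half open. In form: [{"tx": .., "ty": .., "tz": .., "ax": .., "ay": .., "az": .., "jaw": ..}, ...]. A call has 1 to 5 rows; each row shifts and turns the commanded pose from where the row before left it, along the tool's axes as they then stand; what a row does not reach is not made up. A row lasts 1/8 s, in which the tool goes at most 62.5 mm and 10.7 degrees, less where a joint would pass 70% of its speed; a pose out of reach is approached as far as the arm can. A call with a gripper value outside its range is refused whole. The fingers move at their own pace and stop on an object; FORCE is the grip in N (left out, the last holds). Time passes only in rows, so rows that do not move let the fingers close. It gives the time, the measured TCP pose, the force, the opening and the grip force at its end, in the units of the state.
- sense(): the state, without advancing time (a new reading comes with each control period).
- capture(name): name is "scene" or "side" or "wrist"; returns a dict with "color" (480x640x3 uint8, red, green, blue), "depth" (480x640 float32, mm along the optical axis (not along the pixel's ray), 0 where there is no reading), "fx", "fy", "cx", "cy" (pixels), "camera_from_world" (4x4, takes a point from world to camera coordinates); the wrist camera has in their place "mount" (4x4, takes a point from camera to tool coordinates, whose origin is the TCP and whose axes are the flange's). Camera axes: x right, y up, looking along -z (the intrinsics and any distortion apply to the point x, -y, -z); pixel columns grow to the right and rows downward; lengths in mm; the calibration is good to about 2 mm. A picture is of the moment at which its call begins: read the wrist's pose just before it.
- finish_job(): hands the job in; it is judged then, once.
Trained networks look in the newest picture that a camera, given by its name, has taken for a name from the list of things; names that differ only in an ending like _2 or _b are one class to them, and where a whole thing is asked for, a point or a joint stands for the part that bears it (a point fixed in the world has none). Each returns a list of dicts, best first, with "conf" (0 to 1); they miss things now and then, are a little off and sometimes report something else, mostly with a low value. They report only what shows in the picture. A call takes as long as a camera call. They do not tell look-alikes from the thing itself.
- find_in(query, camera): "centre" ([column, row] in pixels, amid what is visible of it).
- place_of(query, camera): "centre" ([column, row] in pixels: a listed point, or the origin of a listed thing).
The state is a dict: "time_s": time; "joints": joint angles; "dq": joint speeds; "tau": joint torques, N m; "eef_pos": TCP position; "ee_rot": TCP orientation; "force": force on the tool from outside, world axes, zero at the start; "wrist_torque": the same for the moment, N m; "grip_width": opening from 0.0 (shut) to 1.0 (fully open); "grip_force": force on a finger pad.
Only numpy, scipy, OpenCV 4.12 (cv2) and the standard library are available. Lean on these libraries where they do the work, as an engineer would, in place of code of your own. Each camera call takes 0.05 s, during which the arm holds its last target. There are 200 camera calls.

## Working session

There is one attempt and no reset: what is moved stays moved. The work goes in short steps, Python scripts to look and compute and a shell command to move; the robot and the scene stay as the last step left them, time stands still between calls to the robot, and variables do not carry over. Pictures are saved under pics/ and viewed, at most 10 in all, crops included, and the job is handed in when it is done.

```bash
mkdir -p pics
cat > h.py <<'E'
import numpy as np, cv2
from rig import *
def world(c,u,v,z=None):
    """pixel -> world; by depth, or on plane z"""
    u0,v0=u,v
    T=np.linalg.inv(c["camera_from_world"])
    d=np.array([(u-c["cx"])/c["fx"],-(v-c["cy"])/c["fy"],-1])
    if z is None:
        w=c["depth"][int(v)-1:int(v)+2,int(u)-1:int(u)+2]; t=np.median(w[w>0])
    else:
        t=(z-T[2,3])/(T[:3,:3]@d)[2]
    return (T@np.r_[d*t,1])[:3]
def save(n,im): cv2.imwrite("pics/"+n,cv2.cvtColor(im,cv2.COLOR_RGB2BGR))
E
python3 - <<'E'
from h import *
print(sense()["ee_rot"])
for n in("scene","side"):
    c=capture(n); save(n+".png",c["color"]); np.savez(n+".npz",**c)
    print(n,[k for k in c])
    for q in ("lid","tab_pad","seat","deck","filter_box","jar","can","offcut","screwdriver"):
        for r in place_of(q,n)[:3]:
            u,v=r["centre"]
            try: print(q,round(r["conf"],2),np.round([u,v]),world(c,u,v).round())
            except Exception as e: print(q,r,e)
E
```

```text
[-5.31146705e-04  7.07108457e-01  7.07104827e-01 -3.33913410e-04]
scene ['color', 'depth', 'fx', 'fy', 'cx', 'cy', 'camera_from_world']
lid 0.93 [223. 292.] [ 564. -208.   11.]
lid 0.9 [170. 238.] [ 401. -281.   16.]
lid 0.85 [266. 345.] [ 702. -161.   18.]
tab_pad 0.88 [317. 199.] [440.  36.  54.]
deck 0.96 [359. 231.] [545.  89.  47.]
filter_box 0.98 [320. 247.] [562.  -4.  60.]
jar 0.77 [390. 294.] [705.  79.  58.]
jar 0.5 [326. 249.] [557.  11.  39.]
can 0.78 [352. 195.] [435. 123.  27.]
offcut 0.84 [312. 302.] [669. -61.  58.]
screwdriver 0.67 [272. 197.] [352. -42.  -1.]
side ['color', 'depth', 'fx', 'fy', 'cx', 'cy', 'camera_from_world']
lid 0.92 [331. 329.] [ 554. -209.   13.]
lid 0.7 [243. 376.] [ 386. -294.   26.]
lid 0.65 [393. 306.] [ 688. -166.    9.]
tab_pad 0.75 [258. 233.] [436.  32.  59.]
deck 0.76 [302. 212.] [540. 100.  49.]
jar 0.82 [360. 225.] [669.  66.  24.]
can 0.6 [297. 255.] [510. -51.  63.]
can 0.57 [244. 221.] [406. 103.  33.]
offcut 0.91 [357. 268.] [631. -75.  32.]
screwdriver 0.68 [217. 281.] [344. -65.  24.]
```

View pics/scene.png

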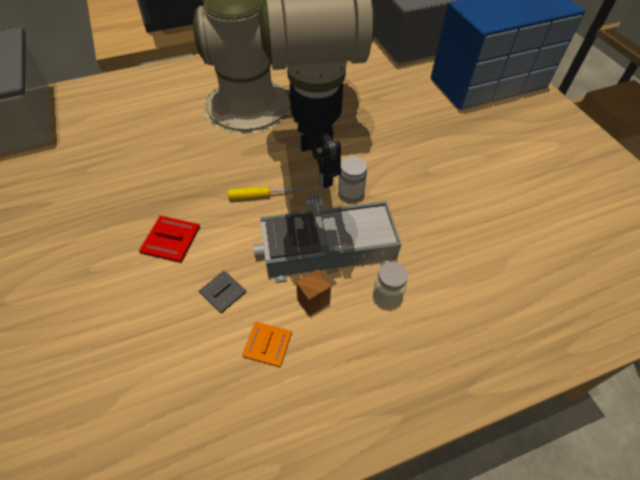

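View pics/side.png

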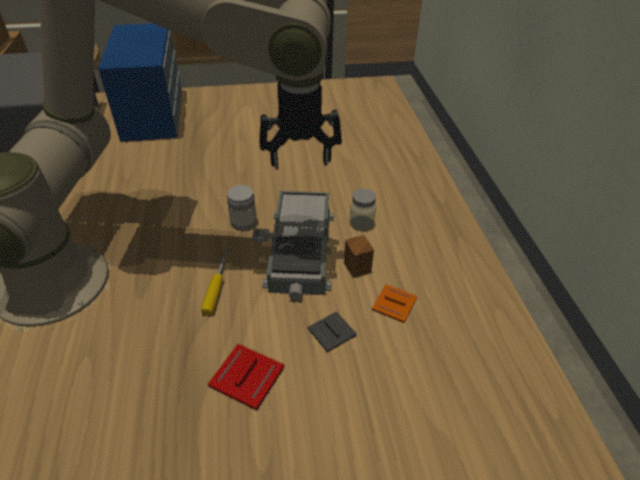

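Dark lid candidates: the grey one on the box at scene (295,236), and the loose grey one on the bench at (222,292). Red and orange ones are ruled out. The one on the box seat is larger and sits where it should. I'll confirm in a crop and get the box pose more precisely.

Run:
```python
from h import *
c=dict(np.load("scene.npz"))
s=sense(); w=capture("wrist"); np.savez("wrist.npz",pos=s["eef_pos"],rot=s["ee_rot"],**w)
a=cv2.resize(c["color"][170:320,190:410],None,fx=3.6,fy=3.6,interpolation=cv2.INTER_CUBIC)
save("crop.png",a); save("wrist.png",w["color"])
for q in ("lid","tab_pad","deck","seat","filter_box"): print(q,[(round(r["conf"],2),np.round(r["centre"])) for r in place_of(q,"wrist")[:2]])
print(w["mount"].round(3))
v,u=np.mgrid[0:480,0:640]; T=np.linalg.inv(c["camera_from_world"]); t=c["depth"]
P=np.stack([(u-c["cx"])/c["fx"]*t,-(v-c["cy"])/c["fy"]*t,-t],-1)@T[:3,:3].T+T[:3,3]
R=lambda d:np.array([[np.cos(d),-np.sin(d)],[np.sin(d),np.cos(d)]])
B=(P[...,:2]-[525.5,20])@R(np.radians(74.3))
m=(t>0)&(P[...,2]>44)&(P[...,2]<64)&(abs(B[...,0]-10)<150)&(abs(B[...,1])<66)
r=cv2.minAreaRect(P[m][:,:2].astype(np.float32)); print(m.sum(),r)
# tab pad
m2=(t>0)&(P[...,2]>50)&(P[...,2]<66)&(abs(B[...,0]+6)<25)&(abs(B[...,1]-88)<22); print("pad",P[m2].mean(0),m2.sum())
m3=(t>0)&(P[...,2]>67)&(P[...,2]<90)&(abs(B[...,0]+65)<40)&(abs(B[...,1])<40); print("rib",P[m3].mean(0),m3.sum())
```

```text
lid [(0.85, array([346., 379.])), (0.79, array([207., 434.]))]
tab_pad [(0.86, array([214., 180.]))]
deck [(0.97, array([336., 105.]))]
seat []
filter_box [(0.93, array([315., 180.]))]
[[-0.00000e+00  9.59000e-01  2.85000e-01  7.27130e+01]
 [ 1.00000e+00  1.00000e-03 -1.00000e-03  6.30000e-02]
 [-1.00000e-03  2.85000e-01 -9.59000e-01 -1.41453e+02]
 [ 0.00000e+00  0.00000e+00  0.00000e+00  1.00000e+00]]
6159 ((523.7471313476562, 29.297958374023438), (271.5202331542969, 128.1087646484375), 78.52772521972656)
pad [442.78365705  28.55827257  55.4110388 ] 196
rib [516.32850678 -47.09378658  75.47926986] 140
```

View pics/crop.png

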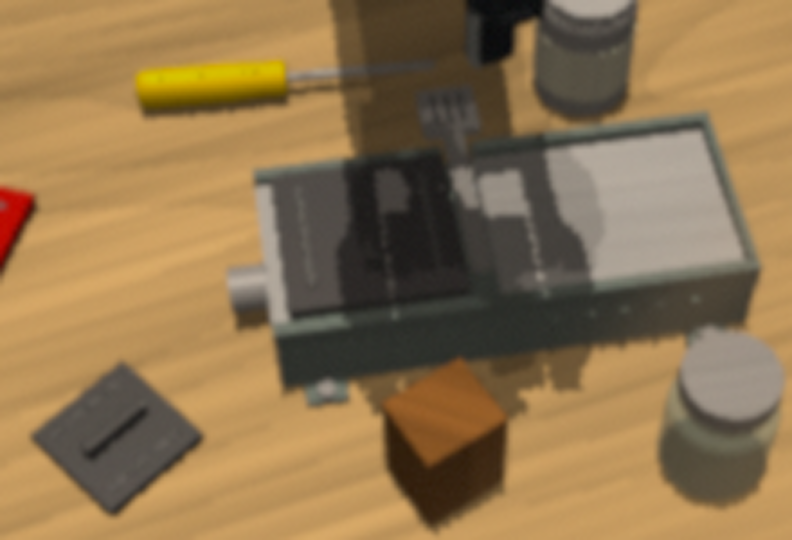

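View pics/wrist.png

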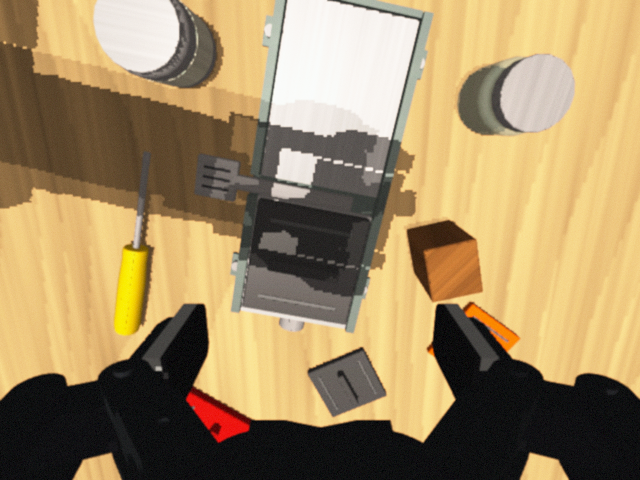

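The crop shows the target: the dark ribbed lid on the box seat, at wrist (305,255), clearly larger than the loose grey one at wrist (345,380). The pad is at wrist (217,177).

```bash
cat >> h.py <<'E'
from scipy.spatial.transform import Rotation as Ro
def wristcam(w,pos,rot):
    M=np.eye(4); M[:3,:3]=Ro.from_quat(np.r_[rot[1:],rot[0]]).as_matrix(); M[:3,3]=pos
    w["camera_from_world"]=np.linalg.inv(M@w["mount"]); return w
E
python3 - <<'E'
from h import *
w=dict(np.load("wrist.npz")); w=wristcam(w,w["pos"],w["rot"])
for n,u,v,z in [("railL-x",234,311,56),("railL+",277,0,56),("railR-x",353,331,56),("railR+x",431,12,56),("padTL",198,155,57),("padTR",238,160,57),("padBL",195,193,57),("padBR",236,199,57),("pad",217,177,57),("lid -x+y",244,301,62),("lid -x-y",352,325,62),("lid+x+y",258,197,62),("lid+x-y",370,215,62)]:
    p=world(w,u,v,z)
    try:q=world(w,u,v)
    except Exception: q=p*0
    print(n,p.round(1),q.round(1))
E
```

```text
railL-x [446.6 -90.8  56. ] [446.3 -91.3  54.9]
railL+ [494.  159.3  56. ] [nan nan nan]
railR-x [ 555.8 -111.4   56. ] [ 555.9 -112.4   54.2]
railR+x [606.6 151.5  56. ] [6.209e+02 1.653e+02 5.000e-01]
padTL [426.8  48.9  57. ] [408.8  44.6  -0.6]
padTR [458.8  44.9  57. ] [ 4.467e+02  3.990e+01 -3.000e-01]
padBL [421.5  18.   57. ] [420.6  17.5  54.3]
padBR [455.2  13.   57. ] [ 4.424e+02  2.100e+00 -4.000e-01]
pad [440.7  31.2  57. ] [440.1  30.9  54.7]
lid -x+y [457.6 -77.9  62. ] [457.2 -78.8  60.2]
lid -x-y [ 554.1 -101.8   62. ] [ 554.8 -105.8   54.8]
lid+x+y [474.4  15.5  62. ] [472.2  13.1  48.9]
lid+x-y [5.667e+02 4.000e-01 6.200e+01] [569.7  -4.9  39.4]
  return _methods._mean(a, axis=axis, dtype=dtype,
  ret = ret.dtype.type(ret / rcount)
```

Box origin is about (525, 21.5) with yaw 79°; the pad and corners agree within 2 mm. The pad is at about (440, 31). Next I move above the pad with fingers shut and the tool aligned to the box.

```bash
python3 -m jog '[{"tx":15.6,"ty":-42.5,"tz":25,"jaw":1},{"tx":15.6,"ty":-42.5,"tz":25,"jaw":1},{"tz":40,"az":0.094,"jaw":1},{"tz":40,"az":0.094,"jaw":1},{"tz":20,"jaw":1}]'; python3 -m jog '[{"jaw":1},{"jaw":1}]'
```

```text
schema error: expected keys tx, ty, tz, ax, ay, az, jaw
schema error: expected keys tx, ty, tz, ax, ay, az, jaw
```

```bash
python3 -m jog '[{"tx":15.6,"ty":-42.5,"tz":25,"ax":0,"ay":0,"az":0,"jaw":1},{"tx":15.6,"ty":-42.5,"tz":25,"ax":0,"ay":0,"az":0,"jaw":1},{"tx":0,"ty":0,"tz":40,"ax":0,"ay":0,"az":0.094,"jaw":1},{"tx":0,"ty":0,"tz":40,"ax":0,"ay":0,"az":0.094,"jaw":1},{"tx":0,"ty":0,"tz":20,"ax":0,"ay":0,"az":0,"jaw":1}]'; python3 -m jog '[{"tx":0,"ty":0,"tz":0,"ax":0,"ay":0,"az":0,"jaw":1},{"tx":0,"ty":0,"tz":0,"ax":0,"ay":0,"az":0,"jaw":1}]'
python3 - <<'E'
from h import *
s=sense(); w=capture("wrist"); save("w2.png",w["color"]); w=wristcam(w,s["eef_pos"],s["ee_rot"]); np.savez("w2.npz",**w)
print(s["eef_pos"],s["force"],s["grip_width"])
for r in place_of("tab_pad","wrist")[:1]: print(r,world(w,*r["centre"],57))
p=w["camera_from_world"]@np.r_[s["eef_pos"],1]; print("tcp px",w["cx"]-w["fx"]*p[0]/p[2],w["cy"]+w["fy"]*p[1]/p[2])
E
```

```text
time_s: 1.92
eef_pos: [439.2, 31.3, 79.7]
ee_rot: [-0.001, 0.771, 0.637, -0.001]
force: [0.9, -0.1, -0.2]
grip_width: -0.004
grip_force: 0.0
time_s: 2.17
eef_pos: [440.6, 31.1, 82.2]
ee_rot: [0.001, 0.77, 0.638, 0.0]
force: [0.2, 0.6, 0.4]
grip_width: -0.002
grip_force: 0.0
[440.5973352   31.09080513  82.19780654] [0.19628484 0.63336845 0.35146081] -0.0020921575176349977
{'centre': [313.6, 289.0], 'conf': 0.85} [437.40822987  29.85203041  57.        ]
tcp px 319.81462118465384 310.35822043895655
```

View pics/w2.png

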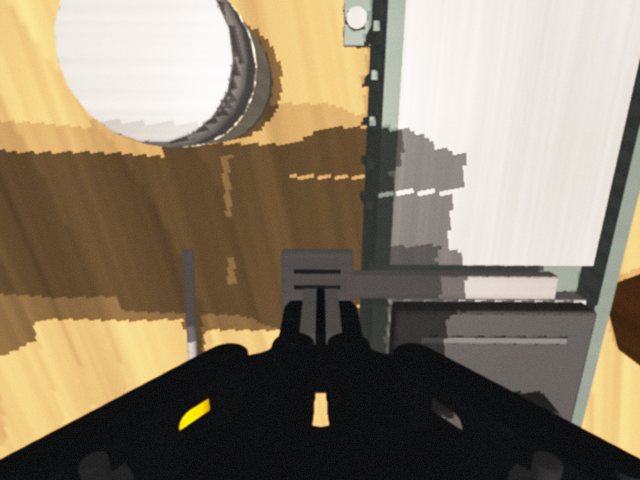

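The picture shows the shut fingertips at about (320,310), over the pad (columns 283–354, top edge at row 250) and level with the tab. Next I press.

```bash
python3 -m jog '[{"tx":0,"ty":-1,"tz":15,"ax":0,"ay":0,"az":0,"jaw":1},{"tx":0,"ty":0,"tz":8,"ax":0,"ay":0,"az":0,"jaw":1},{"tx":0,"ty":0,"tz":3,"ax":0,"ay":0,"az":0,"jaw":1},{"tx":0,"ty":0,"tz":3,"ax":0,"ay":0,"az":0,"jaw":1}]'; python3 -m jog '[{"tx":0,"ty":0,"tz":2,"ax":0,"ay":0,"az":0,"jaw":1},{"tx":0,"ty":0,"tz":1,"ax":0,"ay":0,"az":0,"jaw":1},{"tx":0,"ty":0,"tz":0,"ax":0,"ay":0,"az":0,"jaw":1}]'
```

```text
time_s: 2.78
eef_pos: [439.0, 31.4, 52.6]
ee_rot: [-0.0, 0.77, 0.638, -0.0]
force: [-2.6, 0.4, 4.5]
grip_width: -0.0
grip_force: 2.4
time_s: 3.15
eef_pos: [439.0, 31.4, 49.3]
ee_rot: [-0.0, 0.77, 0.638, -0.0]
force: [-2.4, 0.3, 4.7]
grip_width: 0.003
grip_force: 1.8
```

Still moving at friction force. I continue to the stop.

```bash
python3 -m jog '[{"tx":0,"ty":0,"tz":1,"ax":0,"ay":0,"az":0,"jaw":1},{"tx":0,"ty":0,"tz":0.5,"ax":0,"ay":0,"az":0,"jaw":1},{"tx":0,"ty":0,"tz":0,"ax":0,"ay":0,"az":0,"jaw":1}]'; python3 -m jog '[{"tx":0,"ty":0,"tz":0.5,"ax":0,"ay":0,"az":0,"jaw":1},{"tx":0,"ty":0,"tz":0,"ax":0,"ay":0,"az":0,"jaw":1}]'
```

```text
time_s: 3.52
eef_pos: [439.1, 31.4, 47.9]
ee_rot: [0.0, 0.77, 0.638, 0.0]
force: [-2.4, 0.7, 4.3]
grip_width: 0.002
grip_force: 2.7
time_s: 3.78
eef_pos: [439.1, 31.4, 47.6]
ee_rot: [0.0, 0.77, 0.638, 0.0]
force: [-4.9, 1.0, 10.2]
grip_width: -0.005
grip_force: 5.0
```

```bash
python3 -m jog '[{"tx":0,"ty":0,"tz":0.6,"ax":0,"ay":0,"az":0,"jaw":1},{"tx":0,"ty":0,"tz":0,"ax":0,"ay":0,"az":0,"jaw":1}]'
```

```text
time_s: 4.03
eef_pos: [439.1, 31.4, 47.4]
ee_rot: [0.0, 0.77, 0.638, 0.0]
force: [-6.0, 0.8, 15.4]
grip_width: 0.001
grip_force: 7.8
```

Firm stop at the full 9 mm of travel. I lift and move behind the rib.

```bash
python3 -m jog '[{"tx":0,"ty":0,"tz":-35,"ax":0,"ay":0,"az":0,"jaw":1},{"tx":0,"ty":0,"tz":-35,"ax":0,"ay":0,"az":0,"jaw":1},{"tx":-30,"ty":30,"tz":0,"ax":0,"ay":0,"az":0,"jaw":1},{"tx":-30,"ty":30,"tz":0,"ax":0,"ay":0,"az":0,"jaw":1},{"tx":-28,"ty":26,"tz":0,"ax":0,"ay":0,"az":0,"jaw":1}]'; python3 -m jog '[{"tx":0,"ty":0,"tz":0,"ax":0,"ay":0,"az":0,"jaw":1}]'
python3 - <<'E'
from h import *
s=sense(); w=capture("wrist"); save("w3.png",w["color"]); w=wristcam(w,s["eef_pos"],s["ee_rot"]); np.savez("w3.npz",**w)
print(s["eef_pos"])
for q in("tab_pad","lid"):
  for r in place_of(q,"wrist")[:2]: print(q,r,world(w,*r["centre"]))
E
```

```text
time_s: 4.65
eef_pos: [508.1, -72.5, 116.6]
ee_rot: [0.001, 0.77, 0.638, 0.0]
force: [0.0, 0.1, 0.8]
grip_width: 0.003
grip_force: 0.0
time_s: 4.78
eef_pos: [508.0, -73.0, 116.2]
ee_rot: [0.0, 0.771, 0.637, 0.0]
force: [-0.1, 0.3, 0.3]
grip_width: 0.002
grip_force: 0.0
[508.03953658 -72.97671098 116.23747358]
tab_pad {'centre': [143.3, 95.3], 'conf': 0.72} [435.48869083  29.61838393  47.56620825]
lid {'centre': [314.5, 206.9], 'conf': 0.79} [511.60366021 -40.5561193   66.65358901]
lid {'centre': [586.4, 297.7], 'conf': 0.64} [ 679.18633375 -147.70735913   18.44161915]
```

View pics/w3.png

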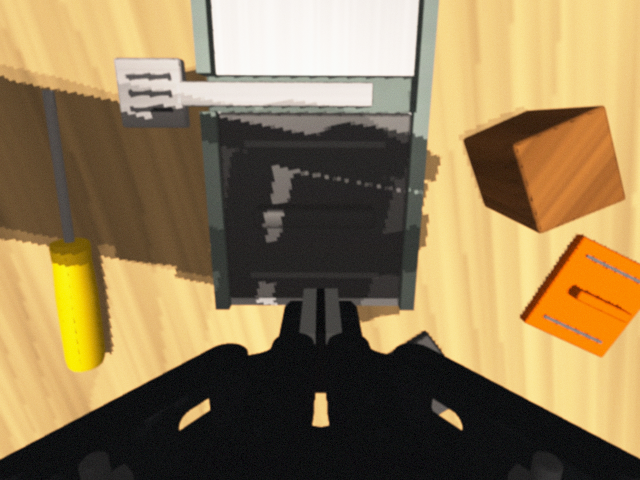

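The picture shows the tab down (pad at z 47.6, at (148,92)), the lid seated, and the rib at row ~215, columns 264–375. The fingers sit centred behind it. I lower to just above the plate and push.

```bash
python3 -m jog '[{"tx":0,"ty":-1,"tz":25,"ax":0,"ay":0,"az":0,"jaw":1},{"tx":0,"ty":0,"tz":15,"ax":0,"ay":0,"az":0,"jaw":1},{"tx":0,"ty":0,"tz":8,"ax":0,"ay":0,"az":0,"jaw":1},{"tx":0,"ty":0,"tz":0,"ax":0,"ay":0,"az":0,"jaw":1}]'; python3 -m jog '[{"tx":6,"ty":0,"tz":0,"ax":0,"ay":0,"az":0,"jaw":1},{"tx":6,"ty":0,"tz":0,"ax":0,"ay":0,"az":0,"jaw":1},{"tx":6,"ty":0,"tz":0,"ax":0,"ay":0,"az":0,"jaw":1},{"tx":6,"ty":0,"tz":0,"ax":0,"ay":0,"az":0,"jaw":1}]'
```

```text
time_s: 5.42
eef_pos: [506.0, -70.7, 68.5]
ee_rot: [-0.0, 0.77, 0.638, -0.0]
force: [0.5, -0.3, 0.1]
grip_width: -0.004
grip_force: 0.0
time_s: 5.92
eef_pos: [510.8, -47.0, 68.9]
ee_rot: [0.0, 0.77, 0.638, 0.0]
force: [-0.0, -0.8, 0.4]
grip_width: -0.004
grip_force: 0.6
```

```bash
python3 -m jog '[{"tx":7,"ty":0,"tz":0.4,"ax":0,"ay":0,"az":0,"jaw":1},{"tx":7,"ty":0,"tz":0.4,"ax":0,"ay":0,"az":0,"jaw":1},{"tx":7,"ty":0,"tz":0.2,"ax":0,"ay":0,"az":0,"jaw":1},{"tx":7,"ty":0,"tz":0,"ax":0,"ay":0,"az":0,"jaw":1},{"tx":7,"ty":0,"tz":0,"ax":0,"ay":0,"az":0,"jaw":1}]'; python3 -m jog '[{"tx":7,"ty":0,"tz":0,"ax":0,"ay":0,"az":0,"jaw":1},{"tx":7,"ty":0,"tz":0,"ax":0,"ay":0,"az":0,"jaw":1},{"tx":7,"ty":0,"tz":0,"ax":0,"ay":0,"az":0,"jaw":1},{"tx":7,"ty":0,"tz":0,"ax":0,"ay":0,"az":0,"jaw":1},{"tx":7,"ty":0,"tz":0,"ax":0,"ay":0,"az":0,"jaw":1}]'
python3 - <<'E'
from h import *
s=sense(); w=capture("wrist"); save("w4.png",w["color"]); w=wristcam(w,s["eef_pos"],s["ee_rot"])
R=np.array([[.187,.982],[-.982,.187]]); b=lambda p:R@(p[:2]-[525,21.5])
print(b(s["eef_pos"]))
for r in place_of("lid","wrist")[:2]: print(r,b(world(w,*r["centre"],50)))
E
```

```text
time_s: 6.55
eef_pos: [517.1, -12.4, 67.6]
ee_rot: [-0.0, 0.77, 0.638, -0.0]
force: [-0.2, -0.3, -0.7]
grip_width: -0.003
grip_force: 0.3
time_s: 7.18
eef_pos: [523.7, 21.8, 67.7]
ee_rot: [0.0, 0.77, 0.638, -0.0]
force: [0.5, 0.4, -0.2]
grip_width: 0.003
grip_force: 0.3
[0.08406924 1.30604854]
{'centre': [317.8, 257.9], 'conf': 0.87} [16.46828771  2.18630405]
```

View pics/w4.png

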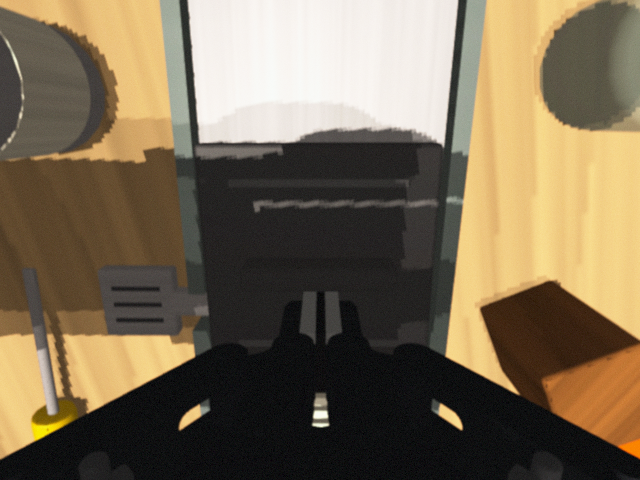

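The picture shows the lid square between the rails, its front edge at row 145 past the tab, and its centre at x ≈ 16. It needs 56 mm more.

```bash
python3 -m jog '[{"tx":7,"ty":0,"tz":0,"ax":0,"ay":0,"az":0,"jaw":1},{"tx":7,"ty":0,"tz":0,"ax":0,"ay":0,"az":0,"jaw":1},{"tx":7,"ty":0,"tz":0,"ax":0,"ay":0,"az":0,"jaw":1},{"tx":7,"ty":0,"tz":0,"ax":0,"ay":0,"az":0,"jaw":1},{"tx":7,"ty":0,"tz":0,"ax":0,"ay":0,"az":0,"jaw":1}]'; python3 -m jog '[{"tx":7,"ty":0,"tz":0,"ax":0,"ay":0,"az":0,"jaw":1},{"tx":6,"ty":0,"tz":0,"ax":0,"ay":0,"az":0,"jaw":1},{"tx":5,"ty":0,"tz":0,"ax":0,"ay":0,"az":0,"jaw":1},{"tx":3,"ty":0,"tz":0,"ax":0,"ay":0,"az":0,"jaw":1},{"tx":0,"ty":0,"tz":0,"ax":0,"ay":0,"az":0,"jaw":1}]'
python3 -m jog '[{"tx":-5,"ty":0,"tz":0,"ax":0,"ay":0,"az":0,"jaw":1},{"tx":-8,"ty":0,"tz":0,"ax":0,"ay":0,"az":0,"jaw":1},{"tx":0,"ty":0,"tz":-40,"ax":0,"ay":0,"az":0,"jaw":1},{"tx":-20,"ty":0,"tz":-50,"ax":0,"ay":0,"az":0,"jaw":1},{"tx":-40,"ty":0,"tz":-40,"ax":0,"ay":0,"az":0,"jaw":1}]'
python3 -m jog '[{"tx":-50,"ty":0,"tz":0,"ax":0,"ay":0,"az":0,"jaw":1},{"tx":0,"ty":0,"tz":0,"ax":0,"ay":0,"az":0,"jaw":1}]'
python3 - <<'E'
from h import *
s=sense(); w=capture("wrist"); save("w5.png",w["color"]); w=wristcam(w,s["eef_pos"],s["ee_rot"])
R=np.array([[.187,.982],[-.982,.187]]); b=lambda p:R@(p[:2]-[525,21.5])
for q,z in(("lid",49),("tab_pad",48),("deck",49),("seat",50)):
  for r in place_of(q,"wrist")[:1]: print(q,r,b(world(w,*r["centre"],z)),world(w,*r["centre"])[2])
E
```

```text
time_s: 7.9
eef_pos: [530.3, 56.3, 67.7]
ee_rot: [-0.0, 0.77, 0.638, -0.0]
force: [-0.0, -1.1, -1.0]
grip_width: -0.0
grip_force: 0.4
time_s: 8.52
eef_pos: [534.1, 76.6, 67.7]
ee_rot: [-0.0, 0.77, 0.638, 0.0]
force: [0.9, -0.5, -0.4]
grip_width: 0.0
grip_force: 0.0
time_s: 9.15
eef_pos: [520.3, 4.1, 199.6]
ee_rot: [0.001, 0.77, 0.638, 0.0]
force: [1.2, -0.1, 0.5]
grip_width: -0.0
grip_force: 0.0
time_s: 9.4
eef_pos: [510.6, -47.4, 198.0]
ee_rot: [0.0, 0.772, 0.636, 0.0]
force: [-0.1, 0.5, -1.0]
grip_width: 0.001
grip_force: 0.0
lid {'centre': [531.1, 285.1], 'conf': 0.62} [-125.00008849 -171.92643618] 18.47664028542937
tab_pad {'centre': [204.8, 140.0], 'conf': 0.66} [-8.4403994  85.59266962] 47.12055803508821
seat {'centre': [320.0, 214.1], 'conf': 0.61} [-64.26845347   1.02487035] 44.44301099545703
```

View pics/w5.png

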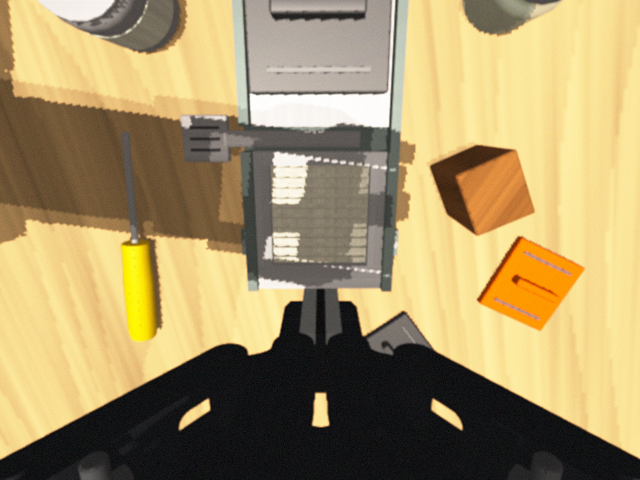

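The picture shows the filter fully open (rows 150–262). The lid's rear edge is at row 92, well past the deck start at row ~127, and it is square between the rails. The tab is down (z 47) and nothing else was disturbed.

```bash
python3 -c "
from rig import finish_job; print(finish_job())"
```

```text
the job is handed in; nothing more can be done
None
```

The job is handed in after about 9.5 s of robot time: the tab is pressed fully down, the lid lies on the landing deck clear of the tab, the filter is fully open, and the arm touched none of the bystanders.

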